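# Pin the drawbar coupling and flip the keeper ring over the pin

### The arm

A 6-joint arm with a two-finger parallel gripper is mounted at the origin on the work surface; the furniture and walls round the work are solid. World frame = base frame: x ahead of the robot, y to its left, z up, the work surface at z = 0. Lengths are in mm, angles in rad, forces in N, time in s.
With the tool pointing down it reaches from about 350 to 975 mm from the base axis. Payload 7.1 kg.
Tool frame: the origin (TCP) lies on the mounting face of the last link; the fingertips stand 182 mm ahead of it and the grasp point (between the pads) lies 163 mm ahead of it (ctrl.tcp_to_tips is the distance from the TCP to the fingertips, in mm); z points along the fingers, y is the direction in which the jaws open and shut (so a half turn about z gives the same grasp; the last joint's range is limited). The gripper opens to 88 mm and grips with 3 to 60 N. Pads are 20 mm wide; open, the fingers measure 115 mm over their backs; the gripper's body (75 mm by 178 mm) begins 61 mm behind the grasp point.
Start: joints at [1.111, 0.423, 1.63, -0, 1.089, -0.019], TCP at [266.633, 565.255, 404.675] pointing down, gripper open.
Joint ranges: [-3, 3], [-0.9, 2.11], [0.09, 2.58], [-1.31, 4.45], [0.11, 2.69], [-2.54, 2.54]. Speed limits (rad/s): [2.39, 2.39, 3.01, 3.14, 3.14, 3.14].

### API

Orientations are given as a rotation vector (axis times angle).
In Python, from workcell import ctrl gives the robot as it stands. The module is installed in compiled form; this text tells all that it offers.
- The arm moves only by the tool send_rows, never from a script. Its argument "commands" is a list of rows, each an object with "translation": the shift along the world's x, y, z normalised to -1 to 1, where 1 is 0.1 m, a list of three; "twist": the turn, a rotation vector about the world's x, y, z normalised to -1 to 1, where 1 is 0.5 rad, a list of three. A call has exactly 10 rows; each row is the pose to reach, as a shift and turn from the pose commanded when the call began; what a row does not reach only later rows make up. A row lasts 1/10 s, in which the tool goes at most 50 mm and 8.59 degrees, less where a joint would pass 70% of its speed; a pose out of reach is approached as far as the arm can. A call with a number of a shift or a turn outside -1 to 1 is refused whole. A call with a gripper value outside its range is refused whole. "grip" is the closure, from -1 (fully open) to 1 (shut), set as the call begins (left out, the last holds). The fingers move at their own pace and stop on an object; the grip force is fixed at half the most. Time passes only in rows, so rows that repeat a pose let the fingers close, or fill a call up. It gives the time, the measured TCP pose, the force and the opening at its end, in the units of the state.
- ctrl.get_obs(): the state, without advancing time (a new reading comes with each control period).
- ctrl.get_image(name): name is "side" or "top"; returns a dict with "img" (420x560x3 uint8, red, green, blue), "intrinsics" (3x3 intrinsics, pixels), "cam_to_world" (4x4, takes a point from camera to world coordinates). Camera axes: x right, y down, z forward; pixel columns grow to the right and rows downward; lengths in mm; the calibration is good to about 2 mm. A picture is of the moment at which its call begins. There is no depth.
- ctrl.close_job(): hands the job in, once; it reports no verdict.
The state is a dict: "t": time; "qpos": joint angles; "qvel": joint speeds; "joint_torque": joint torques, N m; "ee_pos": TCP position; "orientation": TCP orientation; "ft_force": force on the tool from outside, world axes, zero at the start; "moment": the same for the moment, N m; "width": finger opening in mm.
Only numpy, scipy, OpenCV 4.12 (cv2) and the standard library are available. Lean on these libraries where they do the work, as an engineer would, in place of code of your own. Each camera call takes 0.05 s, during which the arm holds its last target. There are 200 camera calls.

### The job

Pin the drawbar into its coupling: take the pin with the straight round stem and flat collar out of the wooden rack and push it down through the hole of the coupling until its collar rests on the top plate. Then flip the hinged keeper ring over the end of the pin so that it lies flat on the collar, and leave the domed pin in the rack.

Things in the scene. Friction and masses are not known exactly. Their poses are not given: they have to be found in the camera images.
- lock_pin: The pin to use: steel, 100 mm, 0.15 kg, hanging upright by its collar in a wooden rack (150 x 60 x 65 mm, holes 70 mm apart along it). Origin at the lower tip's centre, z up: 16 mm shank, 0 to 60 mm (lowest 12 mm taper to 9 mm wide); 40 mm flat collar, 60 to 68 mm; 14 mm round stem to grip, 68 to 100 mm. Origin is 5 mm above the bench in the rack, 15 mm when seated in the coupling.
- domed_pin: The other pin in the rack, which stays there: same steel shank, 82 mm long, but with a wide domed head 36 mm across and no stem. Origin at its lower tip, z up.
- coupling: Grey clevis, base plate 140 x 120 mm, a steel drawbar's eye between its plates. Origin on the bench on the pin hole's axis, z up; the drawbar leaves to +x. Top plate 80 x 80 mm, upper face z = 75 mm; 20 mm chamfered hole, in line with 22 mm square holes below, clear down to z = 10 mm. The ring's hinge line runs along x at y = +55, z = 87.5 mm, between lugs at x = +-33 mm, 95 mm tall.
- keeper_ring (a joint): Angle (rad) of the steel wire loop on the coupling: 31 mm wide inside, end bar 79 mm and flat end tab 100 mm from the hinge. 0 = closed: level to the coupling's -y, round the stem just above a seated pin's collar. pi/2 = upright. Starts open, at rest near its stop at 2.1, leaning past upright to +y, its tab 175 mm above the bench. Swings freely, 50 g: pushed past upright, it falls shut by its weight.
There are look-alikes about, which are no part of the job. Leave any pink look-alike of the lock_pin alone.

How it is judged:
By the outcome, as a careful person would: the job done as asked, in the order asked, and still so for the second after the job is handed in, with the robot touching nothing.
It also fails if it takes over 53 s, if anything falls off the work surface, if the arm or the gripper's body presses on something with over 40 N, if the wrist force passes 120 N, or if a joint passes its speed limit or range.

## Working session

There is one attempt and no reset: what is moved stays moved. The work goes in short steps, Python scripts to look and compute and a tool call to move; the robot and the scene stay as the last step left them, time stands still between calls to the robot, and variables do not carry over. Pictures are saved under pics/ and viewed, about 8 in all and at most 12, crops included, and the job is handed in when it is done.

Besides the shell and the picture viewer there is one more tool, called by a JSON object that holds its "name" and its "arguments", one argument or row to a line. send_rows: Moves the arm, as the interface text tells. Its arguments: {"type":"object","properties":{"commands":{"type":"array","items":{"type":"object","properties":{"translation":{"type":"array","items":{"type":"number"}},"twist":{"type":"array","items":{"type":"number"}}}}},"grip":{"type":"number"}},"required":["commands"]}

```bash
mkdir -p pics
cat > h.py <<'E'
import numpy as np,cv2
from workcell import ctrl
def snap(n,tag,crop=None,s=1):
    d=ctrl.get_image(n); np.savez(f'pics/{n}_{tag}.npz',**d)
    im=cv2.cvtColor(d['img'],cv2.COLOR_RGB2BGR)
    if crop: x0,y0,x1,y1=crop; im=im[y0:y1,x0:x1]
    cv2.imwrite(f'pics/{n}_{tag}.png',cv2.resize(im,None,fx=s,fy=s,interpolation=cv2.INTER_CUBIC)); return d
def load(n,tag): return dict(np.load(f'pics/{n}_{tag}.npz'))
def ray(d,u,v):
    T=np.array(d['cam_to_world']);r=T[:3,:3]@np.linalg.solve(d['intrinsics'],[u,v,1.]);return T[:3,3],r/np.linalg.norm(r)
def onz(d,u,v,z):
    o,r=ray(d,u,v);return o+r*(z-o[2])/r[2]
def proj(d,p):
    T=np.array(d['cam_to_world']);c=T[:3,:3].T@(np.array(p)-T[:3,3]);q=d['intrinsics']@c;return q[:2]/q[2]
E
python3 - <<'E'
from h import *
for n in('side','top'):
    d=snap(n,'a',s=1.4); print(n,d['intrinsics'],d['cam_to_world'])
o=ctrl.get_obs();print(o)
E
```

```text
side [[523.36910094   0.         282.31058759]
 [  0.         523.36910094 217.11906695]
 [  0.           0.           1.        ]] [[-9.99713284e-01  1.75805799e-02 -1.62564483e-02  5.46318152e+02]
 [ 2.35039486e-02  5.90830648e-01 -8.06453166e-01  9.64122217e+02]
 [-4.57310644e-03 -8.06604034e-01 -5.91074461e-01  7.70424248e+02]
 [ 0.00000000e+00  0.00000000e+00  0.00000000e+00  1.00000000e+00]]
top [[519.75681199   0.         283.2525906 ]
 [  0.         519.75681199 210.64711344]
 [  0.           0.           1.        ]] [[-1.83308894e-02 -9.81261249e-01  1.91808078e-01  3.39694187e+02]
 [-9.99824722e-01  1.87209899e-02  2.21604454e-04  4.00886158e+01]
 [-3.80828896e-03 -1.91770396e-01 -9.81432429e-01  1.13618004e+03]
 [ 0.00000000e+00  0.00000000e+00  0.00000000e+00  1.00000000e+00]]
{'t': 0.1, 'qpos': array([ 1.11101525e+00,  4.23746082e-01,  1.63060416e+00, -3.15854200e-05,
        1.08862682e+00, -1.89778716e-02]), 'qvel': array([ 0.00056193, -0.00120039, -0.00279874,  0.00026938,  0.00113453,
        0.00061047]), 'joint_torque': array([ 5.28899673e-04, -5.45616710e+01, -2.74326915e+01,  6.46745134e-02,
        1.87364628e-02, -3.65570281e-05]), 'ee_pos': array([266.52025572, 565.04197011, 403.99441843]), 'orientation': array([-6.86731338e-01, -3.06530723e+00,  2.12282357e-03]), 'ft_force': array([-0.13343842,  0.12129664,  0.09818775]), 'moment': array([ 0.00528595, -0.01116325,  0.02105065]), 'width': 87.88674094591072}
```

View pics/side_a.png

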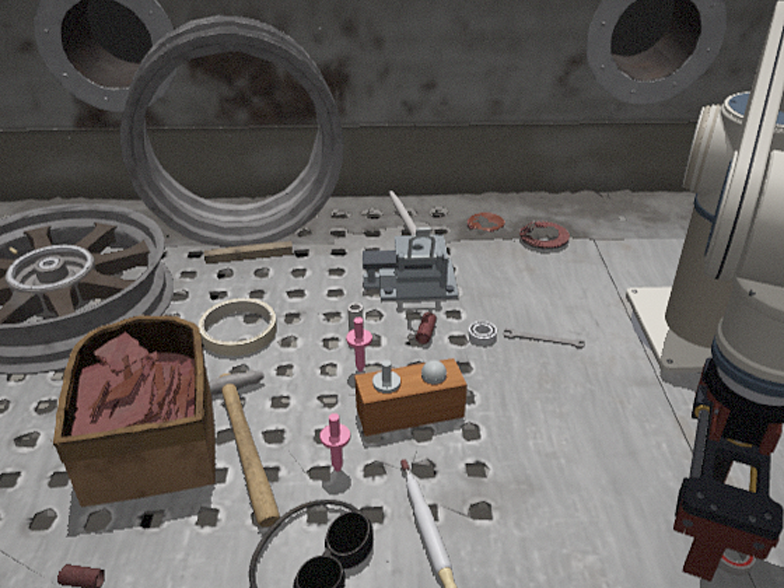

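View pics/top_a.png

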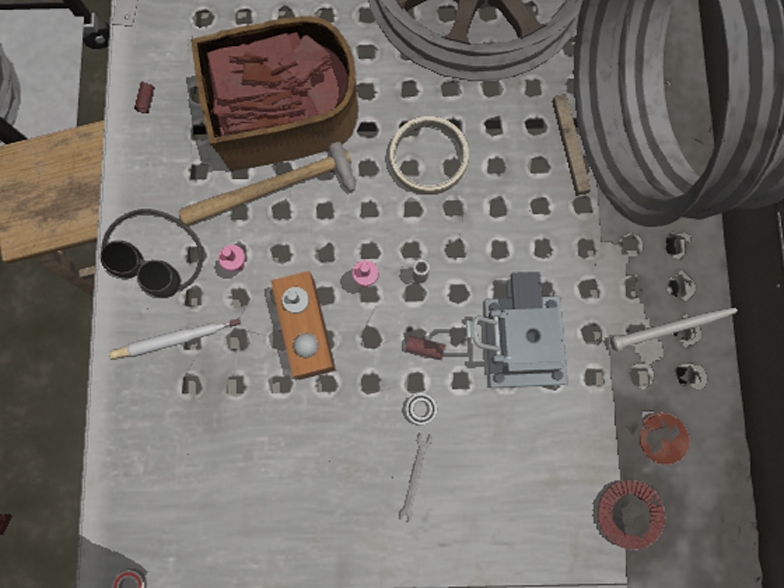

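The side view shows the rack, with the stemmed pin at (387,380) and the dome at (433,372), and the coupling behind it near (420,265). In the top view the lock_pin is at about (295,298), the dome at (305,345) and the coupling hole at (533,336). These are 1.4x pixels.

Run:
```python
from h import *
d=load('top','a'); im=cv2.cvtColor(d['img'],cv2.COLOR_RGB2BGR)
a=cv2.resize(im[185:285,180:310],None,fx=6,fy=5.5*6/5.5)[:600,:780]
b=cv2.resize(im[185:285,300:430],None,fx=6,fy=6)
cv2.imwrite('pics/c1.png',a[:, :]);cv2.imwrite('pics/c2.png',b)
g=cv2.cvtColor(im,cv2.COLOR_BGR2GRAY)
# orange rack
hsv=cv2.cvtColor(im,cv2.COLOR_BGR2HSV)
m=cv2.inRange(hsv,(5,110,60),(20,255,255));m[:, :190]=0;m[:,245:]=0;m[:190]=0;m[280:]=0
c=max(cv2.findContours(cv2.morphologyEx(m,cv2.MORPH_CLOSE,np.ones((9,9))),0,2)[0],key=cv2.contourArea)
r=cv2.minAreaRect(c);print(r);
for p in cv2.boxPoints(r): print(p,onz(d,*p,65).round(1))
print('pin approx (collar 73)',onz(d,295/1.4,299/1.4,73),'hole',onz(d,533/1.4,336/1.4,75))
s=load('side','a');print('side pin top',onz(s,388/1.4,365/1.4,105),'dome',onz(s,433/1.4,372/1.4,82),onz(d,306/1.4,345/1.4,82))
```

```text
((215.0397186279297, 230.96673583984375), (71.01485443115234, 29.462129592895508), 76.60750579833984)
[192.485   199.83691] [575.9 231.4  65. ]
[221.14595 193.01288] [589.5 171.   65. ]
[237.59444 262.09656] [442.8 136.4  65. ]
[208.93349 268.9206 ] [429.9 195.3  65. ]
pin approx (collar 73) [544.15535289 191.51852312  73.        ] hole [ 481.78105933 -158.90314685   75.        ]
side pin top [541.34337547 198.35777279 105.        ] dome [477.96118628 188.71160306  82.        ] [473.8700658  173.62513694  82.        ]
```

View pics/c1.png

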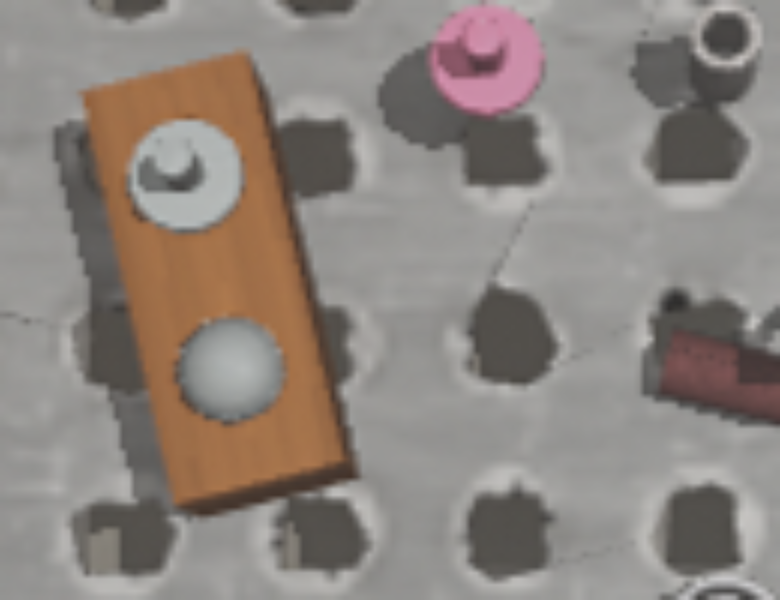

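View pics/c2.png

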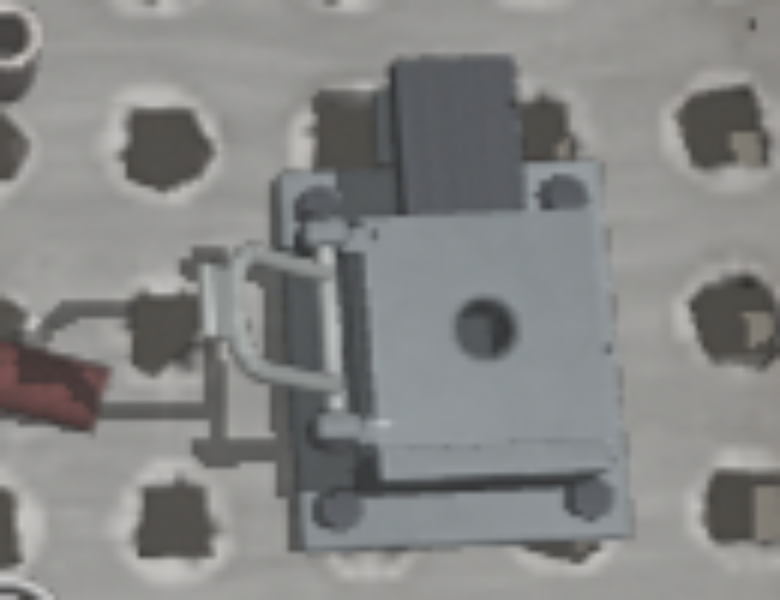

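The zoomed crops show the pin collar centred at crop (186,175), the stem top at (180,157), the dome at (231,370), the hole at (486,328), and the hinge lugs at about (325,235) and (338,428). The coupling is yawed slightly. Next I'll refine these.

Run:
```python
from h import *
d=load('top','a'); s=load('side','a')
f=lambda x,y,x0,y0:((x+.5)/6-.5+x0,(y+.5)/6-.5+y0)
P=lambda p,z:onz(d,*p,z).round(1)
print('collar',P(f(186,175,180,185),73),'stem',P(f(180,157,180,185),105),'dome',P(f(231,370,180,185),80))
print('hole',P(f(486,328,300,185),75))
a,b=P(f(325,235,300,185),93),P(f(338,428,300,185),93);print('lugs',a,b,'yaw',np.arctan2(*(a-b)[1::-1]),np.linalg.norm(a-b))
cs=[P(f(*p,300,185),75) for p in((363,222),(600,212),(383,480),(612,470))];print(cs)
cs=[P(f(*p,300,185),12) for p in((275,170),(602,160),(292,550),(632,538))];print(cs, np.mean(cs,0))
# blobs
hs=cv2.cvtColor(d['img'],cv2.COLOR_RGB2HSV)
m=cv2.inRange(hs,(0,0,0),(180,70,255));
mm=np.zeros_like(m);mm[203:226,200:222]=m[203:226,200:222]
def big(mm):
    c=max(cv2.findContours(cv2.morphologyEx(mm,cv2.MORPH_OPEN,np.ones((3,3))),0,2)[0],key=cv2.contourArea);return cv2.minEnclosingCircle(c),cv2.boundingRect(c)
r=big(mm);print('collar blob',r,P(r[0][0],73))
g=cv2.cvtColor(d['img'],cv2.COLOR_RGB2GRAY);mm=np.zeros_like(g);mm[230:250,372:392]=(g[230:250,372:392]<115)*255
r=big(mm);print('hole blob',r,P(r[0][0],75))
hs=cv2.cvtColor(s['img'],cv2.COLOR_RGB2HSV);m=cv2.inRange(hs,(0,0,0),(180,70,255))
im=cv2.cvtColor(s['img'],cv2.COLOR_RGB2BGR)
A=cv2.resize(im[250:315,250:340],None,fx=4.4,fy=4.4);B=cv2.resize(im[160:225,250:340],None,fx=4.4,fy=4.4)
cv2.imwrite('pics/c3.png',np.hstack([A,B]))
```

```text
collar [543.8 191.8  73. ] stem [543.9 189.3 105. ] dome [474.5 174.9  80. ]
hole [ 483.3 -158.7   75. ]
lugs [ 513.7 -102.5   93. ] [ 448.1 -104.    93. ] yaw 0.022861869791896274 65.61714714920181
[array([ 521. , -118.3,   75. ]), array([ 522.9, -200.2,   75. ]), array([ 432. , -120.9,   75. ]), array([ 433.9, -198.9,   75. ])]
[array([551.7, -96.4,  12. ]), array([ 553.1, -216.4,   12. ]), array([413.1, -96.7,  12. ]), array([ 415.1, -218.7,   12. ])] [ 483.25 -157.05   12.  ]
collar blob (((210.43382263183594, 214.0441131591797), 9.782231330871582), (201, 205, 20, 19)) [543.2 192.1  73. ]
hole blob (((380.5, 239.5), 5.147915363311768), (376, 235, 10, 10)) [ 482.8 -158.5   75. ]
```

View pics/c3.png

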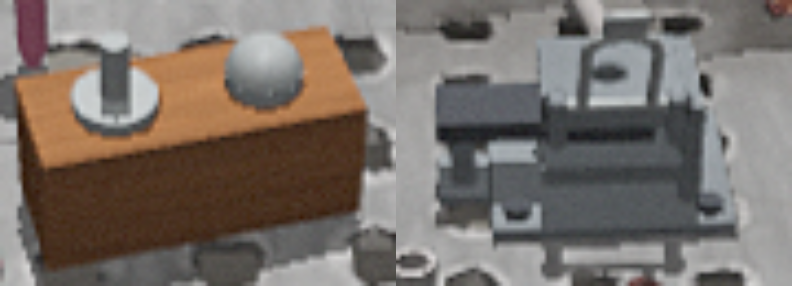

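The side crop shows the collar centred at crop (116,97), the stem top at (117,42), and the hole seen through the raised ring at (212,72).

Run:
```python
from h import *
s=load('side','a');f=lambda x,y,x0,y0:((x+.5)/4.4-.5+x0,(y+.5)/4.4-.5+y0)
print(onz(s,*f(116,97,250,250),73),onz(s,*f(117,42,250,250),105),onz(s,*f(212,72,250,160),75))
```

```text
[543.91431301 194.28493435  73.        ] [543.0907104  193.72537654 105.        ] [ 484.1060191  -158.72549819   75.        ]
```

{"name": "send_rows", "arguments": {
  "commands": [
    {"translation": [0.08,-0.1,-0.02]},
    {"translation": [0.15,-0.2,-0.05]},
    {"translation": [0.22,-0.3,-0.07]},
    {"translation": [0.3,-0.4,-0.1]},
    {"translation": [0.37,-0.5,-0.12]},
    {"translation": [0.45,-0.6,-0.14]},
    {"translation": [0.52,-0.7,-0.16]},
    {"translation": [0.6,-0.8,-0.18]},
    {"translation": [0.67,-0.9,-0.2]},
    {"translation": [0.74,-1.0,-0.22]}
  ],
  "grip": -1
}}

```text
validation failed for argument at $.co...
```

{"name": "send_rows", "arguments": {
  "commands": [
    {"translation": [0.08,-0.1,-0.02]},
    {"translation": [0.15,-0.2,-0.05]},
    {"translation": [0.22,-0.3,-0.07]},
    {"translation": [0.3,-0.4,-0.1]},
    {"translation": [0.37,-0.5,-0.12]},
    {"translation": [0.45,-0.6,-0.14]},
    {"translation": [0.52,-0.7,-0.16]},
    {"translation": [0.6,-0.8,-0.18]},
    {"translation": [0.67,-0.9,-0.2]},
    {"translation": [0.74,-1.0,-0.22]}
  ]
}}

```text
validation failed for argument at $.co...
```

{"name": "send_rows", "arguments": {
  "commands": [
    {"translation": [0.08,-0.1,-0.02]},
    {"translation": [0.15,-0.2,-0.05]},
    {"translation": [0.22,-0.3,-0.07]},
    {"translation": [0.3,-0.4,-0.1]},
    {"translation": [0.37,-0.5,-0.12]},
    {"translation": [0.45,-0.6,-0.14]},
    {"translation": [0.52,-0.7,-0.16]},
    {"translation": [0.6,-0.8,-0.18]},
    {"translation": [0.67,-0.9,-0.2]},
    {"translation": [0.74,-1.0,-0.22]}
  ]
}}

```text
validation failed for argument at $.co...
```

{"name": "send_rows", "arguments": {
  "commands": [
    {"translation": [0.08,-0.1,-0.02],"twist": [0,0,0]},
    {"translation": [0.15,-0.2,-0.05],"twist": [0,0,0]},
    {"translation": [0.22,-0.3,-0.07],"twist": [0,0,0]},
    {"translation": [0.3,-0.4,-0.1],"twist": [0,0,0]},
    {"translation": [0.37,-0.5,-0.12],"twist": [0,0,0]},
    {"translation": [0.45,-0.6,-0.14],"twist": [0,0,0]},
    {"translation": [0.52,-0.7,-0.16],"twist": [0,0,0]},
    {"translation": [0.6,-0.8,-0.18],"twist": [0,0,0]},
    {"translation": [0.67,-0.9,-0.2],"twist": [0,0,0]},
    {"translation": [0.74,-1.0,-0.22],"twist": [0,0,0]}
  ],
  "grip": -1
}}

```text
t: 1.1
ee_pos: [341.2, 464.4, 382.5]
orientation: [0.687, 3.066, 0.0]
ft_force: [0.3, 0.0, 0.0]
width: 88.2
```

{"name": "send_rows", "arguments": {
  "commands": [
    {"translation": [0.08,-0.1,-0.02],"twist": [0,0,0]},
    {"translation": [0.15,-0.2,-0.05],"twist": [0,0,0]},
    {"translation": [0.22,-0.3,-0.07],"twist": [0,0,0]},
    {"translation": [0.3,-0.4,-0.1],"twist": [0,0,0]},
    {"translation": [0.37,-0.5,-0.12],"twist": [0,0,0]},
    {"translation": [0.45,-0.6,-0.14],"twist": [0,0,0]},
    {"translation": [0.52,-0.7,-0.16],"twist": [0,0,0]},
    {"translation": [0.6,-0.8,-0.18],"twist": [0,0,0]},
    {"translation": [0.67,-0.9,-0.2],"twist": [0,0,0]},
    {"translation": [0.74,-1.0,-0.22],"twist": [0,0,0]}
  ]
}}

```text
t: 2.1
ee_pos: [415.2, 364.4, 360.5]
orientation: [0.687, 3.066, 0.0]
ft_force: [0.4, 0.6, 0.7]
width: 87.8
```

{"name": "send_rows", "arguments": {
  "commands": [
    {"translation": [0.08,-0.1,-0.02],"twist": [0,0,0]},
    {"translation": [0.15,-0.2,-0.05],"twist": [0,0,0]},
    {"translation": [0.22,-0.3,-0.07],"twist": [0,0,0]},
    {"translation": [0.3,-0.4,-0.1],"twist": [0,0,0]},
    {"translation": [0.37,-0.5,-0.12],"twist": [0,0,0]},
    {"translation": [0.45,-0.6,-0.14],"twist": [0,0,0]},
    {"translation": [0.52,-0.7,-0.16],"twist": [0,0,0]},
    {"translation": [0.6,-0.8,-0.18],"twist": [0,0,0]},
    {"translation": [0.67,-0.9,-0.2],"twist": [0,0,0]},
    {"translation": [0.74,-1.0,-0.22],"twist": [0,0,0]}
  ]
}}

```text
t: 3.1
ee_pos: [489.2, 264.4, 338.5]
orientation: [-0.687, -3.066, -0.0]
ft_force: [-0.0, -0.2, 0.2]
width: 88.2
```

{"name": "send_rows", "arguments": {
  "commands": [
    {"translation": [0.08,-0.1,-0.02],"twist": [0,0,0]},
    {"translation": [0.15,-0.2,-0.05],"twist": [0,0,0]},
    {"translation": [0.23,-0.3,-0.07],"twist": [0,0,0]},
    {"translation": [0.3,-0.4,-0.1],"twist": [0,0,0]},
    {"translation": [0.38,-0.5,-0.12],"twist": [0,0,0]},
    {"translation": [0.45,-0.6,-0.14],"twist": [0,0,0]},
    {"translation": [0.543,-0.719,-0.16],"twist": [0,0,0]},
    {"translation": [0.543,-0.719,-0.25],"twist": [0,0,0]},
    {"translation": [0.543,-0.719,-0.3],"twist": [0,0,0]},
    {"translation": [0.543,-0.719,-0.3],"twist": [0,0,0]}
  ]
}}

```text
t: 4.1
ee_pos: [542.3, 193.4, 307.4]
orientation: [-0.686, -3.064, 0.002]
ft_force: [-0.4, -0.8, -1.0]
width: 87.9
```

Run:
```python
from h import *
d=snap('side','b',(240,190,360,300),6);ctrl.get_obs()
```

```text
(no output)
```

View pics/side_b.png

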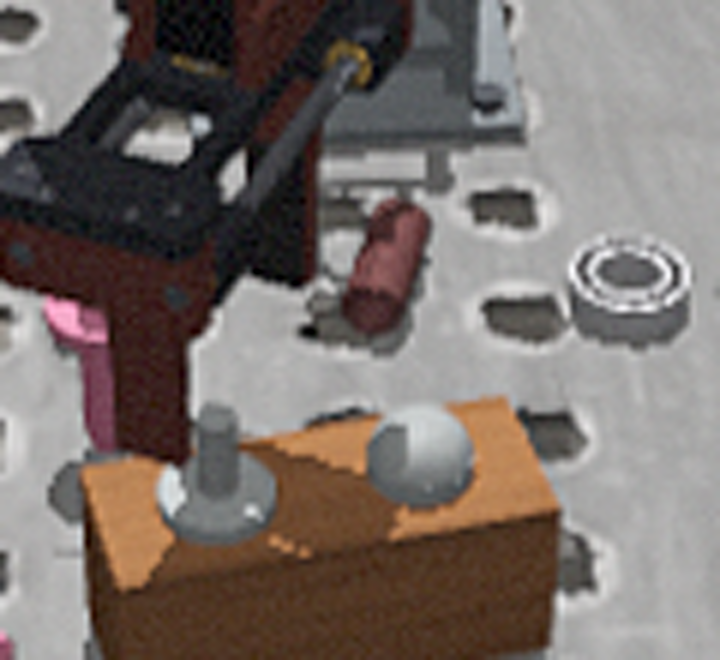

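The crop shows the fingers straddling the stem (stem at (217,450), near finger tip at (150,460), far tip at (285,270)), and the dome is clear. Next: descend and close.

{"name": "send_rows", "arguments": {
  "commands": [
    {"translation": [0,0,-0.08],"twist": [0,0,0]},
    {"translation": [0,0,-0.16],"twist": [0,0,0]},
    {"translation": [0,0,-0.24],"twist": [0,0,0]},
    {"translation": [0,0,-0.32],"twist": [0,0,0]},
    {"translation": [0,0,-0.38],"twist": [0,0,0]},
    {"translation": [0,0,-0.43],"twist": [0,0,0]},
    {"translation": [0,0,-0.47],"twist": [0,0,0]},
    {"translation": [0,0,-0.49],"twist": [0,0,0]},
    {"translation": [0,0,-0.49],"twist": [0,0,0]},
    {"translation": [0,0,-0.49],"twist": [0,0,0]}
  ]
}}

```text
t: 5.15
ee_pos: [543.0, 193.4, 259.9]
orientation: [0.687, 3.065, 0.0]
ft_force: [0.0, 1.5, -0.1]
width: 88.1
```

{"name": "send_rows", "arguments": {
  "commands": [
    {"translation": [0,0,0],"twist": [0,0,0]},
    {"translation": [0,0,0],"twist": [0,0,0]},
    {"translation": [0,0,0],"twist": [0,0,0]},
    {"translation": [0,0,0],"twist": [0,0,0]},
    {"translation": [0,0,0],"twist": [0,0,0]},
    {"translation": [0,0,0],"twist": [0,0,0]},
    {"translation": [0,0,0],"twist": [0,0,0]},
    {"translation": [0,0,0],"twist": [0,0,0]},
    {"translation": [0,0,0],"twist": [0,0,0]},
    {"translation": [0,0,0],"twist": [0,0,0]}
  ],
  "grip": 1
}}

```text
t: 6.15
ee_pos: [543.0, 193.4, 259.7]
orientation: [0.687, 3.065, 0.0]
ft_force: [0.7, 0.8, 0.4]
width: 13.5
```

{"name": "send_rows", "arguments": {
  "commands": [
    {"translation": [0,0,0.1],"twist": [0,0,0]},
    {"translation": [0,0,0.2],"twist": [0,0,0]},
    {"translation": [0,0,0.3],"twist": [0,0,0]},
    {"translation": [0,0,0.4],"twist": [0,0,0]},
    {"translation": [0,0,0.5],"twist": [0,0,0]},
    {"translation": [0,0,0.6],"twist": [0,0,0]},
    {"translation": [0,0,0.7],"twist": [0,0,0]},
    {"translation": [0,0,0.8],"twist": [0,0,0]},
    {"translation": [0,0,0.9],"twist": [0,0,0]},
    {"translation": [0,0,1.0],"twist": [0,0,0]}
  ]
}}

```text
t: 7.15
ee_pos: [542.9, 193.3, 360.5]
orientation: [-0.687, -3.066, 0.0]
ft_force: [-0.4, -0.3, -1.5]
width: 13.4
```

{"name": "send_rows", "arguments": {
  "commands": [
    {"translation": [-0.01,-0.09,0.05],"twist": [0,0,-0.05]},
    {"translation": [-0.03,-0.18,0.1],"twist": [0,0,-0.11]},
    {"translation": [-0.04,-0.27,0.15],"twist": [0,0,-0.16]},
    {"translation": [-0.06,-0.36,0.2],"twist": [0,0,-0.22]},
    {"translation": [-0.07,-0.45,0.25],"twist": [0,0,-0.27]},
    {"translation": [-0.09,-0.54,0.3],"twist": [0,0,-0.33]},
    {"translation": [-0.1,-0.63,0.35],"twist": [0,0,-0.38]},
    {"translation": [-0.12,-0.72,0.4],"twist": [0,0,-0.44]},
    {"translation": [-0.13,-0.81,0.45],"twist": [0,0,-0.5]},
    {"translation": [-0.15,-0.88,0.5],"twist": [0,0,-0.55]}
  ]
}}

```text
t: 8.15
ee_pos: [527.9, 104.5, 410.1]
orientation: [1.104, 2.941, -0.0]
ft_force: [0.3, 0.3, -2.2]
width: 13.4
```

{"name": "send_rows", "arguments": {
  "commands": [
    {"translation": [-0.01,-0.09,0.05],"twist": [0,0,-0.05]},
    {"translation": [-0.03,-0.18,0.1],"twist": [0,0,-0.11]},
    {"translation": [-0.04,-0.27,0.15],"twist": [0,0,-0.16]},
    {"translation": [-0.06,-0.36,0.2],"twist": [0,0,-0.22]},
    {"translation": [-0.07,-0.45,0.25],"twist": [0,0,-0.27]},
    {"translation": [-0.09,-0.54,0.3],"twist": [0,0,-0.33]},
    {"translation": [-0.1,-0.63,0.35],"twist": [0,0,-0.38]},
    {"translation": [-0.12,-0.72,0.4],"twist": [0,0,-0.44]},
    {"translation": [-0.13,-0.81,0.45],"twist": [0,0,-0.5]},
    {"translation": [-0.15,-0.88,0.5],"twist": [0,0,-0.55]}
  ]
}}

```text
t: 9.15
ee_pos: [512.9, 16.6, 460.1]
orientation: [1.497, 2.762, -0.0]
ft_force: [-0.4, -0.2, -1.2]
width: 13.1
```

{"name": "send_rows", "arguments": {
  "commands": [
    {"translation": [-0.01,-0.09,0],"twist": [0,0,-0.05]},
    {"translation": [-0.03,-0.18,0],"twist": [0,0,-0.11]},
    {"translation": [-0.04,-0.27,0],"twist": [0,0,-0.16]},
    {"translation": [-0.06,-0.36,0],"twist": [0,0,-0.22]},
    {"translation": [-0.07,-0.45,0],"twist": [0,0,-0.27]},
    {"translation": [-0.09,-0.54,0],"twist": [0,0,-0.33]},
    {"translation": [-0.1,-0.63,0],"twist": [0,0,-0.38]},
    {"translation": [-0.12,-0.72,0],"twist": [0,0,-0.44]},
    {"translation": [-0.13,-0.81,0],"twist": [0,0,-0.5]},
    {"translation": [-0.15,-0.88,0],"twist": [0,0,-0.55]}
  ]
}}

```text
t: 10.15
ee_pos: [497.9, -71.5, 459.7]
orientation: [1.861, 2.531, 0.0]
ft_force: [-0.0, -0.4, -1.7]
width: 13.4
```

{"name": "send_rows", "arguments": {
  "commands": [
    {"translation": [-0.01,-0.09,0],"twist": [0,0,-0.05]},
    {"translation": [-0.03,-0.18,0],"twist": [0,0,-0.11]},
    {"translation": [-0.04,-0.27,0],"twist": [0,0,-0.16]},
    {"translation": [-0.06,-0.36,0],"twist": [0,0,-0.22]},
    {"translation": [-0.07,-0.45,0],"twist": [0,0,-0.27]},
    {"translation": [-0.09,-0.54,0],"twist": [0,0,-0.33]},
    {"translation": [-0.1,-0.63,0],"twist": [0,0,-0.38]},
    {"translation": [-0.12,-0.72,0],"twist": [0,0,-0.44]},
    {"translation": [-0.15,-0.87,0],"twist": [0,0,-0.55]},
    {"translation": [-0.15,-0.87,0],"twist": [0,0,-0.55]}
  ]
}}

```text
t: 11.15
ee_pos: [482.7, -159.2, 459.7]
orientation: [2.192, 2.25, -0.001]
ft_force: [0.8, 1.0, -2.1]
width: 13.7
```

Run:
```python
from h import *
d=snap('side','c',(230,60,370,200),4.2);o=ctrl.get_obs();print(o['ee_pos'],o['qpos'],o['width'])
e=o['ee_pos']
for z in (-158,-95,-90):
  print(z,proj(d,e+[0,0,z]), (proj(d,e+[0,0,z])-[230,60])*4.2)
h=np.array([483.3,-158.6,75]);print((proj(d,h)-[230,60])*4.2)
```

```text
[ 482.72242206 -158.62486894  459.66295275] [-3.40919528e-01  1.85020500e-01  1.83053092e+00  3.87592109e-05
  1.12602457e+00 -3.68585780e-01] 13.333050880626027
-158 [299.70340197  90.48688055] [292.75428826 128.04489832]
-95 [300.13686394  63.17228825] [294.57482854  13.32361064]
-90 [300.17247502  60.92825668] [294.7243951    3.89867807]
[286.09458195 487.19305904]
```

View pics/side_c.png

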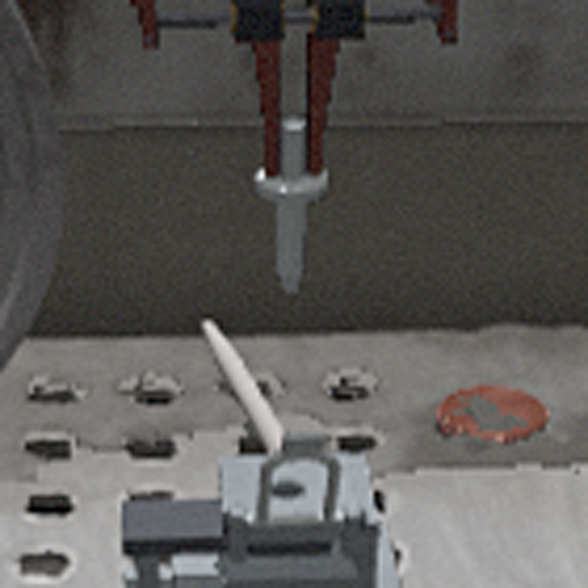

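The pin hangs straight (stem top (293,123), tip (290,290)). The hole is seen at (288,489) against a prediction of (286,487), so it agrees within about 1.5 mm. Next: lower.

{"name": "send_rows", "arguments": {
  "commands": [
    {"translation": [0,0,-0.1],"twist": [0,0,0]},
    {"translation": [0,0,-0.2],"twist": [0,0,0]},
    {"translation": [0,0.005,-0.3],"twist": [0,0,0]},
    {"translation": [0,0.005,-0.4],"twist": [0,0,0]},
    {"translation": [0,0.005,-0.5],"twist": [0,0,0]},
    {"translation": [0,0.005,-0.6],"twist": [0,0,0]},
    {"translation": [0,0.005,-0.7],"twist": [0,0,0]},
    {"translation": [0,0.005,-0.8],"twist": [0,0,0]},
    {"translation": [0,0.005,-0.9],"twist": [0,0,0]},
    {"translation": [0,0.005,-1.0],"twist": [0,0,0]}
  ]
}}

```text
t: 12.2
ee_pos: [482.9, -157.2, 358.9]
orientation: [2.188, 2.255, 0.0]
ft_force: [0.5, 1.0, -2.0]
width: 13.4
```

{"name": "send_rows", "arguments": {
  "commands": [
    {"translation": [0,0,-0.05],"twist": [0,0,0]},
    {"translation": [0,0,-0.1],"twist": [0,0,0]},
    {"translation": [0,0,-0.15],"twist": [0,0,0]},
    {"translation": [0,0,-0.2],"twist": [0,0,0]},
    {"translation": [0,0,-0.25],"twist": [0,0,0]},
    {"translation": [0,0,-0.3],"twist": [0,0,0]},
    {"translation": [0,0,-0.35],"twist": [0,0,0]},
    {"translation": [0,0,-0.4],"twist": [0,0,0]},
    {"translation": [0,0,-0.45],"twist": [0,0,0]},
    {"translation": [0,0,-0.5],"twist": [0,0,0]}
  ]
}}

```text
t: 13.2
ee_pos: [482.9, -157.1, 309.3]
orientation: [2.188, 2.254, 0.0]
ft_force: [-0.2, 0.3, -1.9]
width: 13.4
```

{"name": "send_rows", "arguments": {
  "commands": [
    {"translation": [0,0,-0.05],"twist": [0,0,0]},
    {"translation": [0,0,-0.1],"twist": [0,0,0]},
    {"translation": [0,0,-0.15],"twist": [0,0,0]},
    {"translation": [0,0,-0.2],"twist": [0,0,0]},
    {"translation": [0,0,-0.25],"twist": [0,0,0]},
    {"translation": [0,0,-0.3],"twist": [0,0,0]},
    {"translation": [0,0,-0.34],"twist": [0,0,0]},
    {"translation": [0,0,-0.37],"twist": [0,0,0]},
    {"translation": [0,0,-0.38],"twist": [0,0,0]},
    {"translation": [0,0,-0.38],"twist": [0,0,0]}
  ]
}}

```text
t: 14.2
ee_pos: [482.9, -157.1, 271.6]
orientation: [-2.188, -2.254, 0.0]
ft_force: [0.3, -0.4, -1.9]
width: 13.4
```

{"name": "send_rows", "arguments": {
  "commands": [
    {"translation": [0,0,-0.01],"twist": [0,0,0]},
    {"translation": [0,0,-0.015],"twist": [0,0,0]},
    {"translation": [0,0,-0.015],"twist": [0,0,0]},
    {"translation": [0,0,-0.015],"twist": [0,0,0]},
    {"translation": [0,0,-0.015],"twist": [0,0,0]},
    {"translation": [0,0,-0.015],"twist": [0,0,0]},
    {"translation": [0,0,-0.015],"twist": [0,0,0]},
    {"translation": [0,0,-0.015],"twist": [0,0,0]},
    {"translation": [0,0,-0.015],"twist": [0,0,0]},
    {"translation": [0,0,-0.015],"twist": [0,0,0]}
  ],
  "grip": -1
}}

```text
t: 15.2
ee_pos: [482.9, -157.1, 270.2]
orientation: [-2.188, -2.254, 0.0]
ft_force: [-0.3, 0.9, -0.6]
width: 86.8
```

{"name": "send_rows", "arguments": {
  "commands": [
    {"translation": [0,0,0.1],"twist": [0,0,0]},
    {"translation": [0,0,0.2],"twist": [0,0,0]},
    {"translation": [0,0,0.3],"twist": [0,0,0]},
    {"translation": [0,0,0.4],"twist": [0,0,0]},
    {"translation": [0,0,0.5],"twist": [0,0,0]},
    {"translation": [0,0,0.6],"twist": [0,0,0]},
    {"translation": [0,0,0.7],"twist": [0,0,0]},
    {"translation": [0,0,0.8],"twist": [0,0,0]},
    {"translation": [0,0,0.9],"twist": [0,0,0]},
    {"translation": [0,0,1.0],"twist": [0,0,0]}
  ]
}}

```text
t: 16.2
ee_pos: [482.9, -157.1, 371.0]
orientation: [-2.188, -2.254, 0.0]
ft_force: [0.4, 0.6, 0.1]
width: 88.1
```

Run:
```python
from h import *
d=snap('side','d',(230,120,370,220),5);o=ctrl.get_obs();print(o['ee_pos'],o['width'])
f=lambda p:((proj(d,p)-[230,120])*5).round()
for z in(83,115): print(z,f([483,-158.2,z]))
```

```text
[ 483.40809635 -157.32143573  372.45800494] 88.02249508725079
83 [341. 267.]
115 [342. 211.]
```

View pics/side_d.png

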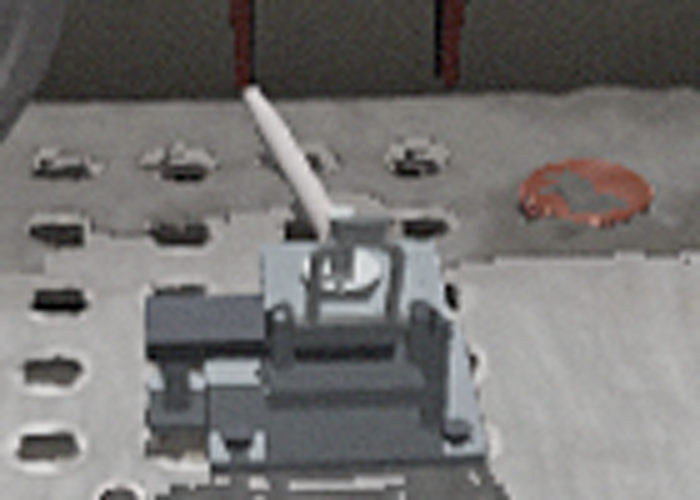

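The collar sits at (341,268), against a predicted seated position of (341,267), so the pin is seated. The ring is still open at (358,260). Next I'll close the fingers and go over and behind the ring.

{"name": "send_rows", "arguments": {
  "commands": [
    {"translation": [0,0,0.1],"twist": [0,0,0]},
    {"translation": [0,0.05,0.2],"twist": [0,0,0]},
    {"translation": [0,0.15,0.2],"twist": [0,0,0]},
    {"translation": [0,0.27,0.2],"twist": [0,0,0]},
    {"translation": [0,0.39,0.2],"twist": [0,0,0]},
    {"translation": [0,0.51,0.2],"twist": [0,0,0]},
    {"translation": [0,0.63,0.2],"twist": [0,0,0]},
    {"translation": [0,0.75,0.2],"twist": [0,0,0]},
    {"translation": [-0.01,0.87,0.2],"twist": [0,0,0]},
    {"translation": [-0.01,1.0,0.2],"twist": [0,0,0]}
  ],
  "grip": 1
}}

```text
t: 17.25
ee_pos: [481.8, -56.1, 390.1]
orientation: [-2.188, -2.254, 0.0]
ft_force: [-0.2, -0.3, -0.5]
width: 11.1
```

{"name": "send_rows", "arguments": {
  "commands": [
    {"translation": [0,0.1,0],"twist": [0,0,0]},
    {"translation": [0,0.2,0],"twist": [0,0,0]},
    {"translation": [0,0.3,0],"twist": [0,0,0]},
    {"translation": [0,0.45,0],"twist": [0,0,0]},
    {"translation": [0,0.45,-0.1],"twist": [0,0,0]},
    {"translation": [0,0.45,-0.25],"twist": [0,0,0]},
    {"translation": [0,0.45,-0.4],"twist": [0,0,0]},
    {"translation": [0,0.45,-0.55],"twist": [0,0,0]},
    {"translation": [0,0.45,-0.7],"twist": [0,0,0]},
    {"translation": [0,0.45,-0.7],"twist": [0,0,0]}
  ]
}}

```text
t: 18.25
ee_pos: [481.1, -12.4, 318.0]
orientation: [-2.186, -2.252, 0.005]
ft_force: [-0.2, -0.4, 0.3]
width: 0.3
```

{"name": "send_rows", "arguments": {
  "commands": [
    {"translation": [0,-0.1,0],"twist": [0,0,0]},
    {"translation": [0,-0.2,0],"twist": [0,0,0]},
    {"translation": [0,-0.3,0],"twist": [0,0,0]},
    {"translation": [0,-0.4,0],"twist": [0,0,0]},
    {"translation": [0,-0.5,0],"twist": [0,0,0]},
    {"translation": [0,-0.6,0],"twist": [0,0,0]},
    {"translation": [0,-0.7,0],"twist": [0,0,0]},
    {"translation": [0,-0.8,0],"twist": [0,0,0]},
    {"translation": [0,-0.9,0],"twist": [0,0,0]},
    {"translation": [0,-1.0,0],"twist": [0,0,0]}
  ]
}}

```text
t: 19.25
ee_pos: [481.9, -113.0, 320.1]
orientation: [-2.188, -2.254, 0.0]
ft_force: [-0.9, 0.1, 0.6]
width: 0.4
```

Run:
```python
from h import *
d=snap('side','e',(230,100,370,220),5);o=ctrl.get_obs();print(o['ee_pos'],o['ft_force'])
```

```text
[ 482.04279516 -113.89453268  320.20236192] [-0.4086476  -0.8672569  -0.44904395]
```

View pics/side_e.png

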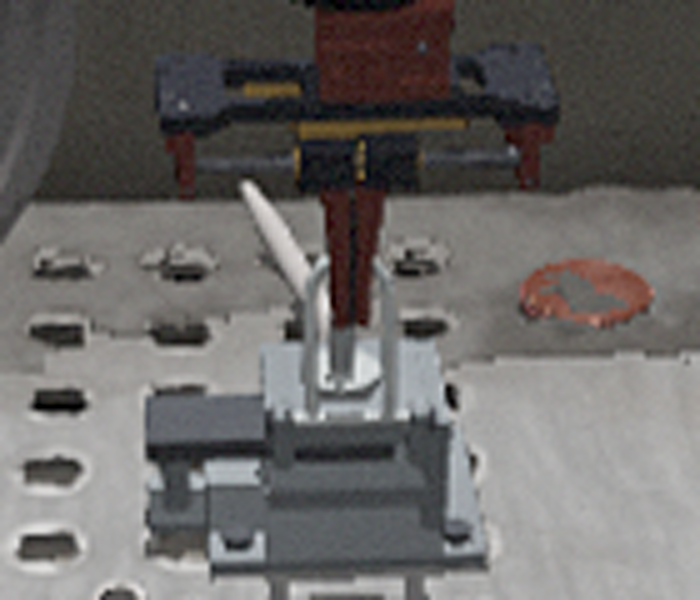

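The ring stands about upright, with its side bars at x≈310 and 385 around the finger and the end bar behind it. I'll keep pushing to -y.

{"name": "send_rows", "arguments": {
  "commands": [
    {"translation": [0,-0.08,0],"twist": [0,0,0]},
    {"translation": [0,-0.16,0],"twist": [0,0,0]},
    {"translation": [0,-0.24,0],"twist": [0,0,0]},
    {"translation": [0,-0.32,0],"twist": [0,0,0]},
    {"translation": [0,-0.4,0],"twist": [0,0,0]},
    {"translation": [0,-0.4,0],"twist": [0,0,0]},
    {"translation": [0,-0.4,0],"twist": [0,0,0]},
    {"translation": [0,-0.4,0],"twist": [0,0,0]},
    {"translation": [0,-0.4,0],"twist": [0,0,0]},
    {"translation": [0,-0.4,0],"twist": [0,0,0]}
  ]
}}

```text
t: 20.3
ee_pos: [482.0, -151.9, 320.2]
orientation: [-2.187, -2.255, -0.0]
ft_force: [-0.6, 1.0, 0.5]
width: 0.3
```

Run:
```python
from h import *
d=snap('side','f',(230,100,370,220),5);o=ctrl.get_obs();print(o['ee_pos'],o['ft_force'])
```

```text
[ 481.95057258 -151.91945174  320.18956482] [ 0.49481262 -0.10845009  0.1981544 ]
```

View pics/side_f.png

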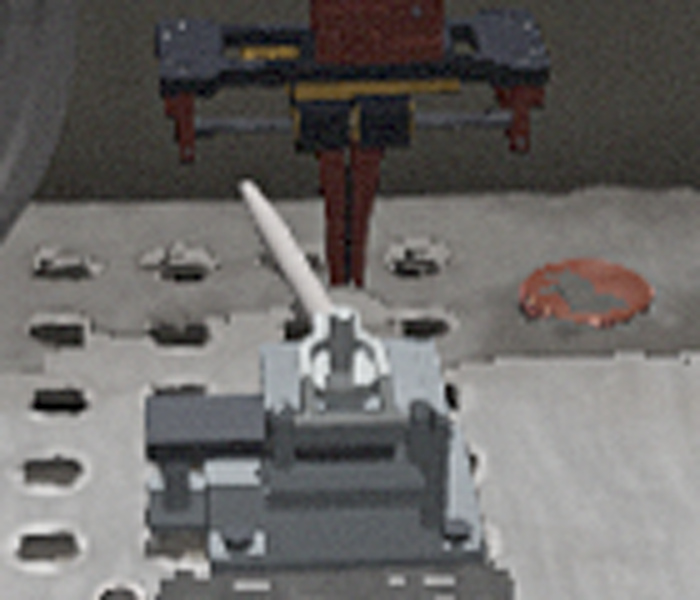

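The ring has fallen shut round the stem (loop at about (345,365), tab at (342,312)). I'll retreat and check from both views.

{"name": "send_rows", "arguments": {
  "commands": [
    {"translation": [0,0,0.1],"twist": [0,0,0]},
    {"translation": [0,0,0.2],"twist": [0,0,0]},
    {"translation": [0,0.05,0.3],"twist": [0,0,0]},
    {"translation": [0,0.15,0.4],"twist": [0,0,0]},
    {"translation": [0,0.27,0.5],"twist": [0,0,0]},
    {"translation": [0,0.4,0.6],"twist": [0,0,0]},
    {"translation": [0,0.55,0.7],"twist": [0,0,0]},
    {"translation": [0,0.7,0.8],"twist": [0,0,0]},
    {"translation": [0,0.85,0.9],"twist": [0,0,0]},
    {"translation": [0,1.0,1.0],"twist": [0,0,0]}
  ]
}}

```text
t: 21.35
ee_pos: [481.8, -50.5, 421.1]
orientation: [2.187, 2.255, 0.0]
ft_force: [0.0, -0.1, -0.6]
width: 0.2
```

{"name": "send_rows", "arguments": {
  "commands": [
    {"translation": [0,0.12,0],"twist": [0,0,0]},
    {"translation": [0,0.24,0],"twist": [0,0,0]},
    {"translation": [0,0.36,0],"twist": [0,0,0]},
    {"translation": [0,0.48,0],"twist": [0,0,0]},
    {"translation": [0,0.6,0],"twist": [0,0,0]},
    {"translation": [0,0.72,0],"twist": [0,0,0]},
    {"translation": [0,0.84,0],"twist": [0,0,0]},
    {"translation": [0,1.0,0],"twist": [0,0,0]},
    {"translation": [0,1.0,0],"twist": [0,0,0]},
    {"translation": [0,1.0,0],"twist": [0,0,0]}
  ]
}}

```text
t: 22.35
ee_pos: [481.9, 48.1, 420.1]
orientation: [2.186, 2.256, -0.0]
ft_force: [-0.2, -0.4, 0.0]
width: 0.5
```

Run:
```python
from h import *
a=snap('side','g');b=snap('top','g')
f=lambda d,p,x,y:((proj(d,p)-[x,y])*6).round()
A=cv2.resize(cv2.cvtColor(a['img'],4)[150:210,270:335],None,fx=6,fy=6);B=cv2.resize(cv2.cvtColor(b['img'],4)[205:265,345:410],None,fx=6,fy=6)
cv2.imwrite('pics/g.png',np.hstack([A,B]))
for n,y in(('bar',-79),('tab',-100)):
  p=[483-.02*(y+55),-158.2+55+y,87.5];print(n,f(a,p,270,150),f(b,p,345,205)+[390,0])
for z in(83,115):print(z,f(a,[483,-158.2,z],270,150),f(b,[483,-158.2,z],345,205)+[390,0])
```

```text
bar [166. 101.] [679. 199.]
tab [163.  76.] [741. 196.]
83 [170. 140.] [606. 203.]
115 [171.  74.] [624. 190.]
```

View pics/g.png

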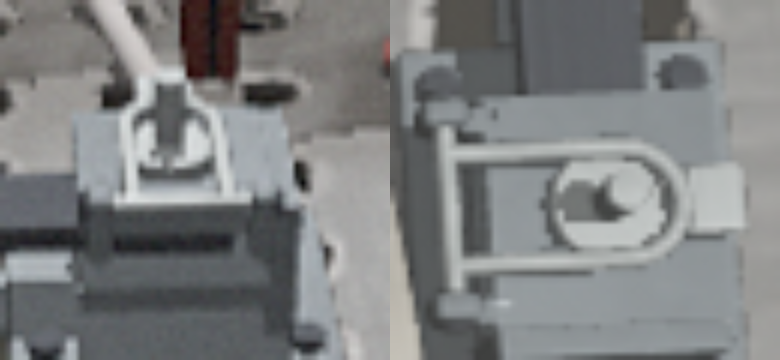

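In both views the ring lies flat round the stem. In the top view the end bar is at about 680 (predicted 679) and the tab end at about 743 (predicted 741). The collar and stem are where a seated pin's should be. Next: hand in.

```bash
python3 -c "
from workcell import ctrl;print(ctrl.close_job())"
```

```text
the job is handed in; nothing more can be done
None
```

The lock pin is in the coupling with the keeper ring closed over it, and I handed the job in at about 22.5 s of the 53 s allowed. I took the pin from the rack by its stem and lowered it through the hole, with readings after each move showing no more than about 2 N. I then let go and used the closed fingers to push the ring past upright from behind, so it fell shut.

- **Pin seated:** after release, the collar in the side view was within a pixel of where a seated pin's collar should be.
- **Ring flat:** in the top view, the end bar and tab were within 2 pixels of where a closed ring should be (6x enlarged image). The loop lies round the stem in both views, and the arm had moved well clear.
- **Rack and look-alikes:** I never touched the domed pin or the pink look-alikes, but I did not take a separate picture of them at the end.

No check failed. The only mismatch was about 1.5 mm between the two cameras on the hole's position, well within the clearance.

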